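# Round pots onto their saucers, biggest first

## Task

Stand each of the four round plant pots upright in the middle of the saucer of its own size: the largest pot on the largest saucer and so on down, starting with the largest pot and finishing with the smallest. Set them down rather than dropping them, and leave the two square pots as they stand.

Things in the scene. Friction and masses are not known exactly. Their poses are not given: they have to be found in the camera images.
- pot_large: the largest round plant pot, cream glazed ceramic, empty and open at the top, standing upright: 68 high, rim 70 in outer diameter with a straight upright collar over the top 18, wall 4 thick, tapering below to a foot 52 in diameter; about 190 g. Origin at the centre of its underside, z up through its mouth. Sizes in mm.
- pot_medium: the second largest round plant pot, cream glazed ceramic, empty and open at the top, standing upright: 58 high, rim 60 in outer diameter with a straight upright collar over the top 18, wall 4 thick, tapering below to a foot 44 in diameter; about 140 g. Origin at the centre of its underside, z up through its mouth. Sizes in mm.
- pot_small: the third largest round plant pot, cream glazed ceramic, empty and open at the top, standing upright: 48 high, rim 50 in outer diameter with a straight upright collar over the top 18, wall 4 thick, tapering below to a foot 35 in diameter; about 90 g. Origin at the centre of its underside, z up through its mouth. Sizes in mm.
- pot_tiny: the smallest round plant pot, cream glazed ceramic, empty and open at the top, standing upright: 40 high, rim 40 in outer diameter with a straight upright collar over the top 18, wall 4 thick, tapering below to a foot 26 in diameter; about 55 g. Origin at the centre of its underside, z up through its mouth. Sizes in mm.
- saucer_large: the largest round saucer, cream glazed ceramic, bedded fast on the counter: outer diameter 92 at the rim, 12 high, floor 5 above its underside, flat floor 79 in diameter inside the rim; for the largest round pot. Origin at the centre of its underside, on the counter. Sizes in mm.
- saucer_medium: the second largest round saucer, cream glazed ceramic, bedded fast on the counter: outer diameter 78 at the rim, 12 high, floor 5 above its underside, flat floor 65 in diameter inside the rim; for the second largest round pot. Origin at the centre of its underside, on the counter. Sizes in mm.
- saucer_small: the third largest round saucer, cream glazed ceramic, bedded fast on the counter: outer diameter 64 at the rim, 12 high, floor 5 above its underside, flat floor 51 in diameter inside the rim; for the third largest round pot. Origin at the centre of its underside, on the counter. Sizes in mm.
- saucer_tiny: the smallest round saucer, cream glazed ceramic, bedded fast on the counter: outer diameter 55 at the rim, 12 high, floor 5 above its underside, flat floor 42 in diameter inside the rim; for the smallest round pot. Origin at the centre of its underside, on the counter. Sizes in mm.
- square_big: a square plant pot, cream glazed ceramic, open at the top: 62 x 62, 60 high, to be left as it stands. Origin at the centre of its underside, z up, x and y square to its sides. Sizes in mm.
- square_small: a square plant pot, cream glazed ceramic, open at the top: 48 x 48, 48 high, to be left as it stands. Origin at the centre of its underside, z up, x and y square to its sides. Sizes in mm.
Mind the look-alikes: they are no part of the job. Leave any blue or pink look-alike of the pot_large alone. What is shaped like the pot_tiny but pink is not meant.

How it is judged:
By the outcome, as a careful person would: the job done as asked, in the order asked, and still so for the second after the job is handed in, with the robot touching nothing.
It also fails if it takes over 120 s, if anything falls off the work surface, if the arm or the gripper's body presses on something with over 40 N, if the wrist force passes 120 N, or if a joint passes its speed limit or range.

## Robot

A 7-joint arm with a two-finger parallel gripper is mounted at the origin on the work surface. World frame = base frame: x ahead of the robot, y to its left, z up, the work surface at z = 0. Lengths are in m, angles in rad, forces in N, time in s.
With the tool pointing down it reaches from about 0.4 to 0.85 m from the base axis. Payload 10.4 kg.
Tool frame: the origin (TCP) lies between the finger pads; the fingertips stand 14 mm ahead of it and the grasp point (between the pads) lies 5 mm behind it (r.finger_overhang is the z of the fingertips in the tool frame, in m); z points along the fingers, y is the line along which they close (so a half turn about z gives the same grasp; the last joint's range is limited). The gripper opens to 87 mm and grips with 3 to 60 N. Pads are 19 mm wide; open, the fingers measure 117 mm over their backs; the gripper's body (75 mm by 190 mm) begins 51 mm behind the grasp point.
Start: joints at [1.247, 0.332, -0.065, 1.46, 0.022, 1.35, -0.088], TCP at [0.185, -0.597, 0.237] pointing down, gripper open.
Joint ranges: [-2.6, 2.6], [-0.5, 2.12], [-1.47, 1.34], [0.16, 2.42], [-1.27, 4.41], [0.06, 2.06], [-2.6, 2.6]. Speed limits (rad/s): [2.22, 2.22, 2.79, 2.79, 3.14, 3.14, 3.14].

## Interface

Orientations are given as a unit quaternion [x, y, z, w].
In Python, from bench import r, optics gives the robot as it stands.
- The arm moves only by the shell command python3 -m pendant 'ROWS' [FORCE]. ROWS is JSON, a list of rows, each a list of 7 numbers: the closure, from -1 (fully open) to 1 (shut), then the shift along the tool's x, y, z scaled (see below), then the turn, a rotation vector about the tool's x, y, z scaled (see below). In form: [[grip, x, y, z, rx, ry, rz], ...]. A call has 1 to 8 rows; each row is the pose to reach, as a shift and turn from the pose commanded when the call began, along the tool's axes at that moment; what a row does not reach only later rows make up. The controller multiplies each number of a shift by 0.3 m and each number of a turn by 120 degrees. A row lasts 1/8 s, in which the tool goes at most 62.5 mm and 10.7 degrees, less where a joint would pass 70% of its speed; a pose out of reach is approached as far as the arm can. A call with a number of a shift or a turn outside -1 to 1 is refused whole. A call with a gripper value outside its range is refused whole. The fingers move at their own pace and stop on an object; FORCE is the grip in N (left out, the last holds). Time passes only in rows, so rows that repeat a pose let the fingers close. It gives the time, the measured TCP pose, the force, the opening and the grip force at its end, in the units of the state.
- r.read_state(): the state, without advancing time (a new reading comes with each control period).
- optics.camera(name): name is "scene" or "side" or "wrist"; returns a dict with "pixels" (384x512x3 uint8, red, green, blue), "vfov" (degrees; the focal length in pixels is half the picture's height over the tangent of half this angle, whatever the lens; pixels are square), "cx", "cy" (the principal point, pixels), "rvec" (rotation vector, rad) and "tvec" (3), from world to camera coordinates, as OpenCV has them. Camera axes: x right, y down, z forward; pixel columns grow to the right and rows downward; lengths in m; the calibration is good to about 2 mm. A picture is of the moment at which its call begins. There is no depth.
- r.close_job(): hands the job in; it is judged then, once.
The state is a dict: "time": time; "joint_positions": joint angles; "joint_vel": joint speeds; "joint_torque": joint torques, N m; "ee_pos": TCP position; "eef_rot": TCP orientation; "ft_force": force on the tool from outside, world axes, zero at the start; "torque": the same for the moment, N m; "width": finger opening in m; "grip_force": force on a finger pad.
Only numpy, scipy, OpenCV 4.12 (cv2) and the standard library are available. Lean on these libraries where they do the work, as an engineer would, in place of code of your own. Each camera call takes 0.05 s, during which the arm holds its last target. There are 200 camera calls.

## Working session

There is one attempt and no reset: what is moved stays moved. The work goes in short steps, Python scripts to look and compute and a shell command to move; the robot and the scene stay as the last step left them, time stands still between calls to the robot, and variables do not carry over. Pictures are saved under pics/ and viewed, at most 14 in all, crops included, and the job is handed in when it is done.

```bash
mkdir -p pics; ls; python3 - <<'E'
from bench import r, optics
import cv2
for n in ("scene","side","wrist"):
    c=optics.camera(n); print(n,c["vfov"],c["cx"],c["cy"],c["rvec"],c["tvec"])
    cv2.imwrite(f"pics/{n}0.png",c["pixels"][:,:,::-1])
s=r.read_state(); print(s["ee_pos"],s["eef_rot"],s["width"],s["time"],r.finger_overhang)
E
```

```text
pics
scene 46.91617489579464 251.2086136820597 189.49740537420044 [ 1.35423007  2.04547899 -1.00469931] [ 0.15981368 -0.25496183  1.63322112]
side 50.3282343055899 251.7182510552159 195.69073808236382 [ 2.30573162 -0.09281302  0.0463056 ] [-0.50527918  0.09967368  1.23163925]
wrist 59.249239253121786 259.9529581816797 190.43333507123006 [-2.34136175  1.72509811  0.24285245] [-0.62472307 -0.0337783   0.3901122 ]
[ 0.18510153 -0.59668313  0.23594884] [ 9.88706433e-01  1.49864317e-01 -1.09031171e-04 -5.13645933e-04] 0.08693828737425136 0.15 0.014
```

View pics/scene0.png

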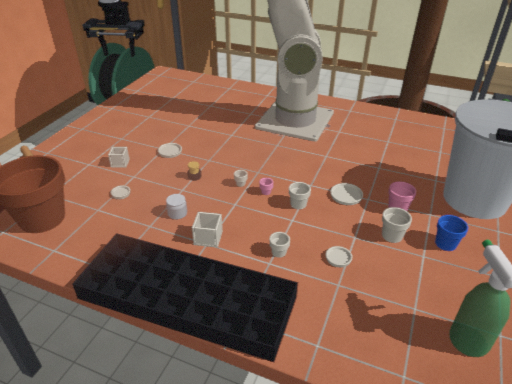

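View pics/side0.png

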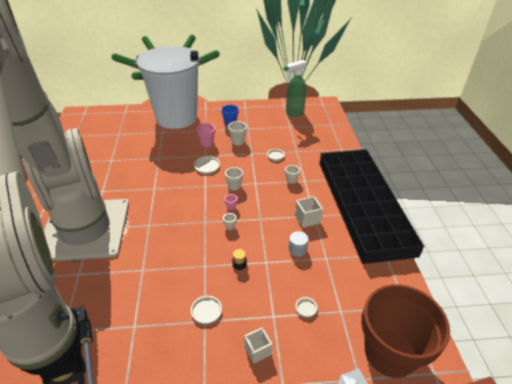

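View pics/wrist0.png

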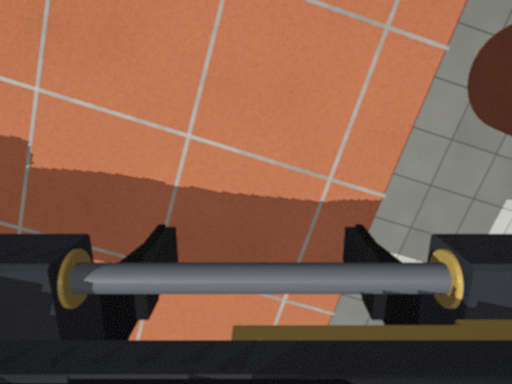

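The scene view shows these candidates (scene pixels):
- **Cream round pots:** (396,225) largest, (299,195) second, (280,244) third, (240,178) smallest.
- **Look-alikes to leave:** pink pots at (402,196) and (266,186), the blue pot at (451,233), and the lidded jars at (176,207) and (194,171).
- **Square pots to leave:** (208,229) and (119,157).
- **Saucers:** (347,194), (169,150), (338,257) and (121,192).

The side view shows the same items. The wrist view shows only empty counter. Next I'll measure sizes and positions from the scene and side views.

```bash
cat > h.py <<'E'
import numpy as np, cv2
from scipy.optimize import least_squares
from scipy.spatial.transform import Rotation as R
from bench import r, optics
def K(c):
    f=192/np.tan(np.radians(c["vfov"]/2)); return np.array([[f,0,c["cx"]],[0,f,c["cy"]],[0,0,1.]])
def proj(c,P): return cv2.projectPoints(np.float64(P).reshape(-1,3),np.float64(c["rvec"]),np.float64(c["tvec"]),K(c),None)[0].reshape(-1,2)
def ray(c,px,z):
    """world point at height z seen at pixel px"""
    M=R.from_rotvec(c["rvec"]).as_matrix(); o=-M.T@np.array(c["tvec"])
    d=M.T@np.linalg.inv(K(c))@np.array([*px,1.]); return o+d*(z-o[2])/d[2]
T=np.linspace(0,2*np.pi,73)
def circ(x,y,z,rad): return np.c_[x+rad*np.cos(T),y+rad*np.sin(T),0*T+z]
def blobs(c,lo=60,smax=70,vmin=110):
    hsv=cv2.cvtColor(c["pixels"],cv2.COLOR_RGB2HSV)
    m=((hsv[...,1]<smax)&(hsv[...,2]>vmin)).astype(np.uint8)
    n,L,st,ce=cv2.connectedComponentsWithStats(m); return L,st,ce
E
python3 - <<'E'
from h import *
S=optics.camera("scene");D=optics.camera("side")
sc={"PL":(396,225),"PM":(299,195),"PS":(280,244),"PT":(240,178),"SL":(347,194),"SM":(169,150),"SS":(338,257),"ST":(121,192),"sqB":(208,229),"sqS":(119,157)}
sd={"PL":(237,133),"PM":(234,179),"PS":(292,174),"PT":(229,221),"SL":(207,165),"SM":(206,310),"SS":(276,155),"ST":(306,308),"sqB":(309,211),"sqS":(258,345)}
def bb(c,p):
    L,st,ce=blobs(c); w=L[p[1]-12:p[1]+13,p[0]-12:p[0]+13]; v=np.bincount(w[w>0]); 
    if len(v)==0: return None
    x,y,w,h,a=st[v.argmax()]; return np.array([x-.5,x+w-.5,y-.5,y+h-.5])
for k in sc:
    a,b=bb(S,sc[k]),bb(D,sd[k]); print(k,a,b,end=" ")
    def f(q):
        o=[]
        for c,B in((S,a),(D,b)):
            p=proj(c,circ(*q)); o+=[p[:,0].min()-B[0],p[:,0].max()-B[1],p[:,1].min()-B[2]]
        return o
    x0=ray(S,sc[k],.03); s=least_squares(f,[x0[0],x0[1],.03,.03],x_scale=.01); print((s.x*1000).round(1),"res",s.fun.round(1))
for n,p in dict(pinkL=(402,196),blue=(451,233),pinkT=(266,186),jar=(176,205),jar2=(194,171),spray=(475,335)).items(): print(n,ray(S,p,.03).round(3)[:2])
W=optics.camera("wrist");s=r.read_state();M=R.from_rotvec(W["rvec"]).as_matrix();Rt=R.from_quat(s["eef_rot"]).as_matrix()
print("cam in tool",Rt.T@(-M.T@W["tvec"]-s["ee_pos"]),(Rt.T@M.T).round(3).tolist()); print("tool",Rt.round(3).tolist())
def crop(c,x,y,w,h): return cv2.resize(c["pixels"][y:y+h,x:x+w,::-1],(400,300),interpolation=cv2.INTER_CUBIC)
cv2.imwrite("pics/crop1.png",np.vstack([np.hstack([crop(S,330,170,140,105),crop(S,225,150,140,105)]),np.hstack([crop(D,190,100,120,90),crop(D,190,145,120,90)])]))
E
```

```text
PL [382.5 411.5 206.5 242.5] [226.5 247.5 119.5 144.5] [486.9 427.9  71.   36.2] res [-0.5  0.6 -0.2  0.9 -0.7  0.3]
PM [191.5 453.5 151.5 383.5] [224.5 242.5 167.5 189.5] [471.3 242.6 -31.  237.4] res [ 45.9 -42.5  21.7 -55.5  60.3 -27.7]
PS [191.5 453.5 151.5 383.5] [284.5 298.5 165.5 182.5] [646.  267.7  65.2 219. ] res [ 31.8 -39.9  33.4 -62.1  50.4 -49.3]
PT [233.5 247.5 168.5 186.5] [222.5 237.5 212.5 229.5] [438.6 -23.2  41.5  21.2] res [-0.8 -0.3  1.  -0.2 -0.9 -1.1]
SL [312.5 362.5 182.5 204.5] [193.5 219.5 155.5 174.5] [372.1 257.9   6.1  61.2] res [ 4.5 -2.6 -1.7 -3.4  5.5  2.2]
SM [157.5 181.5 140.5 157.5] [190.5 221.5 294.5 329.5] [ 366.6 -311.3   18.4   38.3] res [-0.4 -0.8  1.  -0.5 -0.4 -0.8]
SS [191.5 453.5 151.5 383.5] [266.5 283.5 149.5 160.5] [608.2 266.2  69.9 221.3] res [ 37.1 -37.   23.9 -55.9  55.5 -34. ]
ST [110.5 135.5 175.5 198.5] [295.5 320.5 296.5 316.5] [ 612.1 -325.9   26.4   31.8] res [-2.6 -4.9  4.4 -3.5 -2.7 -4.2]
sqB [191.5 453.5 151.5 383.5] [295.5 322.5 196.5 226.5] [673.4 262.3  23.5 230. ] res [ 20.7 -43.   48.  -67.9  35.8 -72.1]
sqS [105.5 128.5 144.5 166.5] [244.5 271.5 327.5 362.5] [ 485.1 -424.9   48.3   31.7] res [ 0.5 -1.6  0.8 -1.   0.3 -0.6]
pinkL [0.345 0.429]
blue [0.45  0.563]
pinkT [0.45  0.064]
jar [ 0.625 -0.13 ]
jar2 [ 0.465 -0.162]
spray [0.744 0.626]
cam in tool [ 0.07461719  0.00023792 -0.14780954] [[-0.0, -0.962, -0.275], [1.0, -0.0, 0.0], [-0.0, -0.275, 0.962]]
tool [[0.955, 0.296, -0.0], [0.296, -0.955, 0.0], [-0.0, -0.0, -1.0]]
```

View pics/crop1.png

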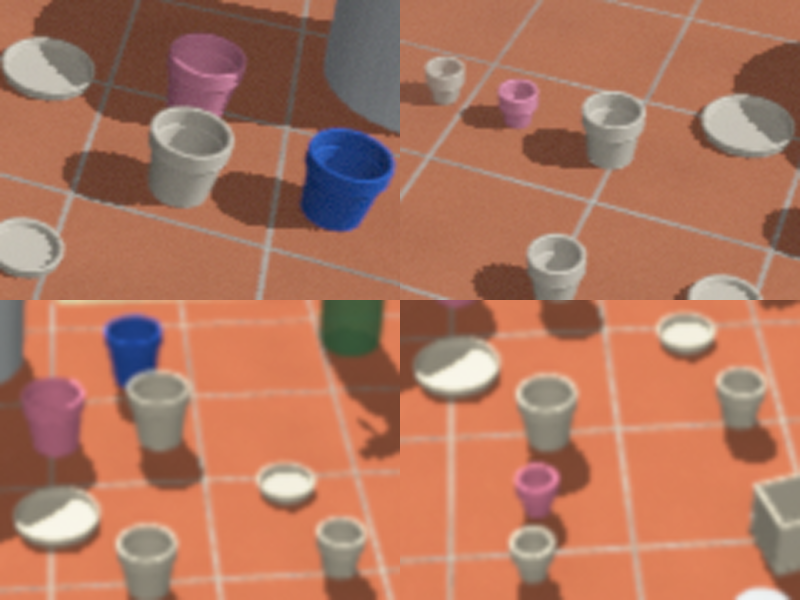

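The close crop confirms the pick. Pot_large is the cream pot between the pink and blue look-alikes, at scene (396,225) and side (237,133), with a fitted radius of about 36 mm. Grout lines merged some of the other blobs, so I'll open the mask and fit again.

```bash
sed -i 's/    n,L,st,ce=/    m=cv2.morphologyEx(m,cv2.MORPH_OPEN,cv2.getStructuringElement(cv2.MORPH_ELLIPSE,(5,5)))\n    n,L,st,ce=/' h.py
python3 - <<'E'
from h import *
S=optics.camera("scene");D=optics.camera("side")
sc={"PL":(396,225),"PM":(299,195),"PS":(280,244),"PT":(240,178),"SL":(347,194),"SM":(169,150),"SS":(338,257),"ST":(121,192),"sqB":(208,229),"sqS":(119,157)}
sd={"PL":(237,133),"PM":(234,179),"PS":(292,174),"PT":(229,221),"SL":(207,165),"SM":(206,310),"SS":(276,155),"ST":(306,308),"sqB":(309,211),"sqS":(258,345)}
def bb(c,p):
    L,st,ce=blobs(c); w=L[p[1]-8:p[1]+9,p[0]-8:p[0]+9]; v=np.bincount(w[w>0]); 
    x,y,w,h,a=st[v.argmax()]; return np.array([x-.5,x+w-.5,y-.5,y+h-.5])
for k in sc:
    a,b=bb(S,sc[k]),bb(D,sd[k]); print(k,a,b,end=" ")
    def f(q):
        o=[]
        for c,B in((S,a),(D,b)):
            p=proj(c,circ(*q)); o+=[p[:,0].min()-B[0],p[:,0].max()-B[1],p[:,1].min()-B[2]]
        return o
    x0=ray(S,sc[k],.03); s=least_squares(f,[x0[0],x0[1],.03,.03],x_scale=.01); print((s.x*1000).round(1),"res",s.fun.round(1))
E
```

```text
PL [382.5 409.5 206.5 242.5] [227.5 247.5 120.5 144.5] [488.  425.2  71.8  34. ] res [-0.7  0.5  0.1  0.8 -1.  -0.2]
PM [288.5 310.5 181.5 209.5] [224.5 242.5 167.5 189.5] [459.2 164.3  57.2  29.8] res [-0.2 -0.4  0.6 -0.4 -0.2 -0.8]
PS [269.5 289.5 231.5 256.5] [285.5 298.5 165.5 182.5] [655.9 178.5  48.   23.4] res [ 0.  -0.6  0.5 -0.9  0.1 -0.8]
PT [233.5 246.5 169.5 186.5] [222.5 236.5 212.5 229.5] [438.  -23.9  40.6  19.9] res [-0.5  0.1  0.4  0.1 -0.5 -0.4]
SL [330.5 361.5 182.5 204.5] [194.5 218.5 155.5 174.5] [368.7 277.9  15.9  43.3] res [ 0.1 -0.3  0.2 -0.3  0.2 -0.2]
SM [157.5 181.5 141.5 157.5] [190.5 221.5 295.5 324.5] [ 366.4 -311.8   14.5   38.4] res [-0.4 -0.8  0.9 -0.4 -0.4 -0.8]
SS [325.5 351.5 245.5 267.5] [267.5 283.5 149.5 160.5] [618.8 318.9  12.4  30.7] res [-0.1 -0.6  0.7 -0.9 -0.1 -1.1]
ST [110.5 129.5 184.5 198.5] [295.5 316.5 296.5 316.5] [ 615.6 -324.3   15.1   26.3] res [-0.2 -0.5  0.4 -0.3 -0.2 -0.4]
sqB [191.5 222.5 211.5 247.5] [295.5 321.5 196.5 226.5] [677.3  -6.6  55.6  38.8] res [-0.2 -0.1  0.3 -0.1 -0.3 -0.3]
sqS [108.5 128.5 145.5 166.5] [244.5 271.5 327.5 362.5] [ 485.  -421.    45.3   30.2] res [-0.8 -0.9  1.1 -0.5 -0.7 -0.8]
```

Fitted heights and radii match all four pots and saucers. Next is a hover tour to refine the saucers with the wrist camera, starting with saucer_medium.

```bash
cat >> h.py <<'E'
def wrist(xy,h,name,rad):
    """refine a rim circle at height h near xy from the wrist picture (ellipse-free: least squares on contour)"""
    W=optics.camera("wrist"); cv2.imwrite(f"pics/{name}.png",W["pixels"][:,:,::-1])
    L,st,ce=blobs(W); p=proj(W,[*xy,h])[0].round().astype(int)
    q=np.clip(p,30,[480,350]); w=L[q[1]-30:q[1]+31,q[0]-30:q[0]+31]; i=np.bincount(w[w>0]).argmax()
    C=cv2.convexHull(max(cv2.findContours((L==i).astype(np.uint8),cv2.RETR_EXTERNAL,cv2.CHAIN_APPROX_NONE)[0],key=len)).reshape(-1,2)
    g=np.array([ray(W,c,h)[:2] for c in C.astype(float)])
    s=least_squares(lambda v:np.hypot(*(g-v[:2]).T)-v[2],[*xy,rad],loss="soft_l1",f_scale=.001)
    print(name,"pred px",p,"box",st[i],"centre",(s.x*1000).round(1),"rms",(1000*np.sqrt(np.mean(s.fun**2))).round(2))
    return s.x
def go(x,y,z,yaw=None):
    s=r.read_state(); Q=R.from_quat(s["eef_rot"]); d=Q.as_matrix().T@(np.array([x,y,z])-s["ee_pos"])
    print("now",s["ee_pos"].round(4),"t",s["time"],"w",round(s["width"],4),"rows shift",(d/.3).round(3),"dist",np.linalg.norm(d).round(3))
E
python3 -m pendant '[[-1,0.145,-0.12,0,0,0,0],[-1,0.29,-0.24,0,0,0,0],[-1,0.435,-0.36,0,0,0,0],[-1,0.58,-0.48,0,0,0,0],[-1,0.725,-0.6,0,0,0,0],[-1,0.87,-0.724,0,0,0,0],[-1,0.87,-0.724,0,0,0,0]]'
python3 - <<'E'
from h import *
wrist((.366,-.312),.012,"w_sm",.039); go(.58,-.32,.237)
E
```

```text
time: 1.27
ee_pos: [0.3728, -0.3083, 0.2371]
eef_rot: [0.988, 0.154, 0.001, 0.0]
ft_force: [-0.9, -0.4, 0.7]
width: 0.0872
grip_force: 0.0
w_sm pred px [261 170] box [ 225  137   70   67 3414] centre [ 364.5 -312.2   38.9] rms 0.65
now [ 0.3711 -0.3108  0.2369] t 1.325 w 0.0873 rows shift [ 0.655  0.238 -0.   ] dist 0.209
```

View pics/w_sm.png

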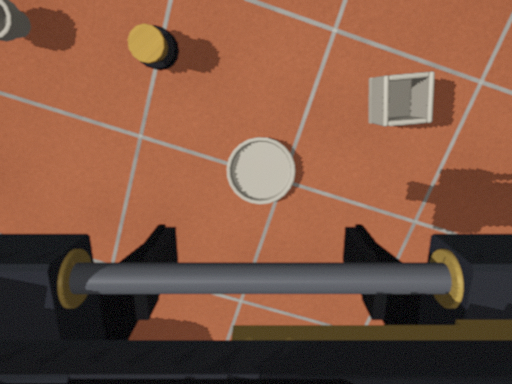

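The wrist view shows saucer_medium at about (261,170) px, cleanly fitted at (364.5, -312.2) mm. Square_small is to its right at (400,100). Next is saucer_tiny, then saucer_small.

```bash
python3 -m pendant '[[-1,0.16,0.06,0,0,0,0],[-1,0.33,0.12,0,0,0,0],[-1,0.5,0.18,0,0,0,0],[-1,0.66,0.24,0,0,0,0],[-1,0.66,0.24,0,0,0,0]]' | head -3
python3 - <<'E'
from h import *
wrist((.615,-.324),.012,"w_st",.0275); go(.6,0,.237);go(.6,.32,.237)
E
```

```text
time: 1.95
ee_pos: [0.5823, -0.3225, 0.234]
eef_rot: [0.989, 0.15, -0.001, -0.001]
w_st pred px [270 136] box [ 247  112   50   51 1985] centre [ 613.9 -325.3   27.3] rms 0.32
now [ 0.5807 -0.3232  0.2348] t 2.0 w 0.0869 rows shift [ 0.38  -1.01  -0.006] dist 0.324
now [ 0.5807 -0.3232  0.2348] t 2.0 w 0.0869 rows shift [ 0.696 -2.029 -0.005] dist 0.643
```

```bash
python3 -m pendant '[[-1,0.06,-0.17,0,0,0,0],[-1,0.12,-0.34,0,0,0,0],[-1,0.17,-0.51,0,0,0,0],[-1,0.23,-0.68,0,0,0,0],[-1,0.29,-0.85,0,0,0,0],[-1,0.35,-1,0,0,0,0]]' | head -2
python3 -m pendant '[[-1,0.06,-0.17,0,0,0,0],[-1,0.12,-0.34,0,0,0,0],[-1,0.17,-0.51,0,0,0,0],[-1,0.23,-0.68,0,0,0,0],[-1,0.29,-0.85,0,0,0,0],[-1,0.35,-1,0,0,0,0],[-1,0.35,-1,0,0,0,0]]' | head -3
python3 - <<'E'
from h import *
wrist((.619,.319),.012,"w_ss",.032); wrist((.655,.1785),.048,"w_ps0",.025); go(.37,.278,.237); go(.488,.425,.237)
E
```

```text
time: 2.75
ee_pos: [0.5911, -0.005, 0.2372]
time: 3.62
ee_pos: [0.602, 0.3156, 0.2364]
eef_rot: [0.988, 0.152, -0.0, -0.0]
w_ss pred px [262 148] box [ 233  120   58   57 2576] centre [617.7 318.8  31.9] rms 0.81
w_ps0 pred px [402 161] box [ 371  134   57   51 1973] centre [655.6 181.4  27.3] rms 1.67
now [0.6038 0.3112 0.2366] t 3.725 w 0.0869 rows shift [-0.777 -0.124 -0.002] dist 0.236
now [0.6038 0.3112 0.2366] t 3.725 w 0.0869 rows shift [-0.257 -0.476 -0.002] dist 0.162
```

```bash
python3 -m pendant '[[-1,-0.2,-0.03,0,0,0,0],[-1,-0.39,-0.06,0,0,0,0],[-1,-0.58,-0.09,0,0,0,0],[-1,-0.77,-0.12,0,0,0,0],[-1,-0.77,-0.12,0,0,0,0]]' | head -3
python3 - <<'E'
from h import *
wrist((.369,.278),.012,"w_sl",.046); go(.488,.425,.237)
S=optics.camera("scene"); print("bucket base",ray(S,(480,212),0),"rim left",ray(S,(450,120),.2), "pinkL foot",ray(S,(401,208),0),"blue foot",ray(S,(449,246),0))
E
```

```text
time: 4.35
ee_pos: [0.3701, 0.2764, 0.2371]
eef_rot: [0.989, 0.149, 0.002, 0.002]
w_sl pred px [257 164] box [ 215  126   83   80 5110] centre [366.4 278.   45.8] rms 0.49
now [0.3722 0.2765 0.2373] t 4.4 w 0.0872 rows shift [ 0.514 -0.36   0.001] dist 0.188
bucket base [2.93052962e-01 6.37575032e-01 1.11022302e-16] rim left [0.17993144 0.50081258 0.2       ] pinkL foot [0.36057756 0.43419877 0.        ] blue foot [0.46594935 0.56737061 0.        ]
```

View pics/w_sl.png

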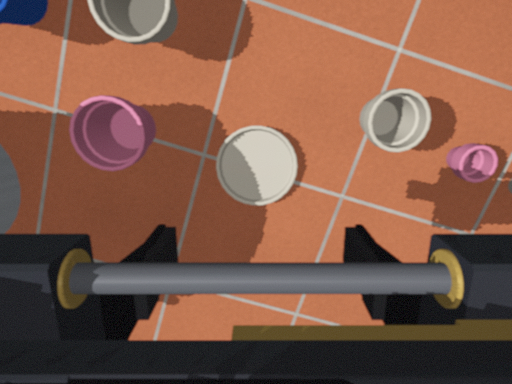

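The wrist view shows saucer_large at (257,165) px, with the pink look-alike left at (113,133), pot_medium at (395,120) and the pink tiny pot at (473,162). Next I'll hover over pot_large.

```bash
python3 -m pendant '[[-1,0.17,-0.12,0,0,0,0],[-1,0.34,-0.24,0,0,0,0],[-1,0.51,-0.36,0,0,0,0],[-1,0.51,-0.36,0,0,0,0]]' 40 | head -3
cat >> h.py <<'E'
def wristpot(xy,h,name,rad):
    """pot: fit rim outer contour only: points of the hull belonging to the rim (project model silhouette rim+foot)"""
    W=optics.camera("wrist"); cv2.imwrite(f"pics/{name}.png",W["pixels"][:,:,::-1])
    L,st,ce=blobs(W); p=proj(W,[*xy,h])[0].round().astype(int)
    q=np.clip(p,30,[480,350]); w=L[q[1]-30:q[1]+31,q[0]-30:q[0]+31]; i=np.bincount(w[w>0]).argmax()
    C=cv2.convexHull(max(cv2.findContours((L==i).astype(np.uint8),cv2.RETR_EXTERNAL,cv2.CHAIN_APPROX_NONE)[0],key=len)).astype(np.float32)
    foot={.035:.026,.03:.022,.025:.0175,.02:.013}[rad]
    def f(v):
        x,y,hh,rr=v
        P=np.vstack([circ(x,y,hh,rr),circ(x,y,hh-.018,rr),circ(x,y,hh-h,foot)])
        H=cv2.convexHull(proj(W,P).astype(np.float32))
        return [cv2.pointPolygonTest(H,(float(c[0][0]),float(c[0][1])),True) for c in C]+[(rr-rad)*2000]
    s=least_squares(f,[*xy,h,rad],x_scale=.01,diff_step=1e-2)
    print(name,"pred",p,"x y rim_z r",(s.x*1000).round(1),"rms px",np.sqrt(np.mean(s.fun**2)).round(2))
    return s.x
E
python3 - <<'E'
from h import *
x=wristpot((.488,.425),.068,"w_pl",.035); go(x[0],x[1],.15); go(x[0],x[1],.054)
E
```

```text
time: 4.95
ee_pos: [0.4889, 0.4285, 0.2314]
eef_rot: [0.989, 0.149, -0.003, -0.0]
w_pl pred [263 177] x y rim_z r [483.4 426.1  63.8  35.1] rms px 0.49
now [0.4879 0.4273 0.2332] t 5.0 w 0.0869 rows shift [-0.014 -0.     0.277] dist 0.083
now [0.4879 0.4273 0.2332] t 5.0 w 0.0869 rows shift [-0.013 -0.     0.597] dist 0.179
```

View pics/w_pl.png

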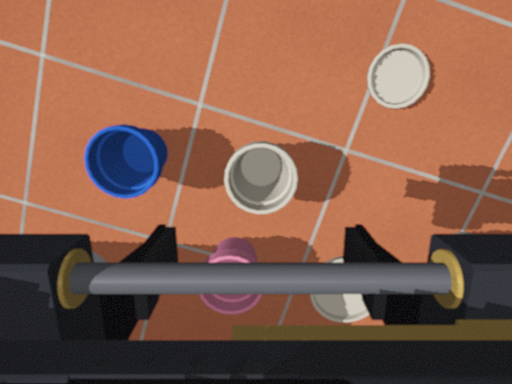

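The wrist view shows pot_large at (261,178) px, with the blue pot at (125,160) well clear of the fingers. Descending.

```bash
python3 -m pendant '[[-1,-0.01,0,0.1,0,0,0],[-1,-0.01,0,0.25,0,0,0],[-1,-0.01,0,0.4,0,0,0],[-1,-0.01,0,0.5,0,0,0],[-1,-0.01,0,0.56,0,0,0],[-1,-0.01,0,0.6,0,0,0],[-1,-0.01,0,0.6,0,0,0]]' 20
python3 -m pendant '[[0,0,0,0,0,0,0],[0.3,0,0,0,0,0,0],[1,0,0,0,0,0,0],[1,0,0,0,0,0,0],[1,0,0,0,0,0,0],[1,0,0,0,0,0,0]]' 20
```

```text
time: 5.88
ee_pos: [0.4836, 0.4262, 0.0566]
eef_rot: [0.989, 0.15, 0.0, 0.0]
ft_force: [0.1, -0.3, -0.5]
width: 0.0869
grip_force: 0.0
time: 6.62
ee_pos: [0.4837, 0.4267, 0.0571]
eef_rot: [0.989, 0.15, 0.0, -0.0]
ft_force: [-0.2, -1.4, 6.0]
width: 0.0675
grip_force: 19.5
```

Width is 67.5 mm where 70 was expected, so I'll look before lifting.

```bash
python3 - <<'E'
from h import *
for i in range(3):
    W=optics.camera("wrist");s=r.read_state(); print(s["ee_pos"].round(4),s["width"],s["grip_force"],s["ft_force"].round(1))
D=optics.camera("side")
a=cv2.resize(W["pixels"][:,:,::-1],(533,400)); b=cv2.resize(D["pixels"][80:180,190:257,::-1],(267,400))
cv2.imwrite("pics/grip1.png",np.hstack([a,b]))
E
```

```text
[0.4837 0.4267 0.0571] 0.06774854914735978 19.47041230607283 [ 0.5 -1.1  5.5]
[0.4837 0.4267 0.0572] 0.06773626890487819 19.47033531676425 [-0.9 -1.5  5.9]
[0.4837 0.4267 0.0572] 0.06732534790540912 19.470351755880984 [-0.2 -1.2  5.8]
```

View pics/grip1.png

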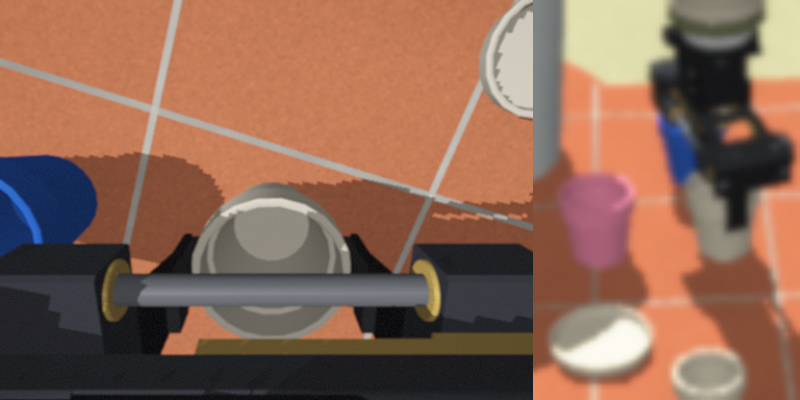

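```bash
python3 - <<'E'
from h import *
W=optics.camera("wrist");s=r.read_state();Q=R.from_quat(s["eef_rot"]).as_matrix()
for n,p in dict(far=(260,189),near=(260,325),left=(185,250),right=(337,250)).items():
    print(n,(Q.T@(ray(W,p,.068)-s["ee_pos"])*1000).round(1))
E
```

```text
far [ 36.1   0.3 -10.8]
near [-31.2   0.3 -10.9]
left [  7.9 -33.1 -10.8]
right [  7.9  34.5 -10.9]
```

The pot sits about 2 mm forward along tool x and is centred along y, so the grip is good. Lift and carry.

```bash
python3 -m pendant '[[1,0,0,-0.04,0,0,0],[1,0,0,-0.12,0,0,0],[1,0,0,-0.22,0,0,0],[1,0,0,-0.32,0,0,0],[1,0,0,-0.36,0,0,0],[1,0,0,-0.36,0,0,0]]' 25
python3 - <<'E'
from h import *
go(.3645,.2773,.165); 
E
```

```text
time: 7.62
ee_pos: [0.4834, 0.4266, 0.1648]
eef_rot: [0.989, 0.15, 0.0, -0.0]
ft_force: [-0.4, -0.5, -1.8]
width: 0.0672
grip_force: 24.9
now [0.4834 0.4266 0.1648] t 7.625 w 0.0672 rows shift [-0.526  0.358 -0.001] dist 0.191
```

```bash
python3 -m pendant '[[1,-0.05,0.03,0,0,0,0],[1,-0.15,0.1,0,0,0,0],[1,-0.27,0.18,0,0,0,0],[1,-0.39,0.27,0,0,0,0],[1,-0.48,0.33,0,0,0,0],[1,-0.526,0.358,0,0,0,0],[1,-0.526,0.358,0,0,0,0],[1,-0.526,0.358,0,0,0,0]]' | head -2
python3 - <<'E'
from h import *
go(.3645,.2773,.062); W=optics.camera("wrist");s=r.read_state();Q=R.from_quat(s["eef_rot"]).as_matrix()
cv2.imwrite("pics/carry1.png",W["pixels"][:,:,::-1])
E
```

```text
time: 8.62
ee_pos: [0.3646, 0.2774, 0.1641]
now [0.3646 0.2774 0.1641] t 8.625 w 0.0675 rows shift [-0.    0.    0.34] dist 0.102
```

View pics/carry1.png

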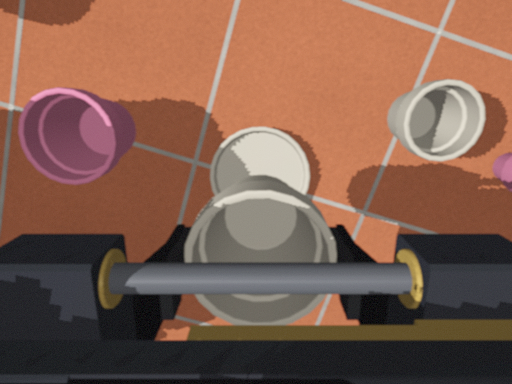

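The pot is held upright at (260,250) px, with the saucer directly beneath it. Lowering.

```bash
python3 -m pendant '[[1,0,0,0.06,0,0,0],[1,0,0,0.15,0,0,0],[1,0,0,0.23,0,0,0],[1,0,0,0.28,0,0,0],[1,0,0,0.31,0,0,0],[1,0,0,0.325,0,0,0],[1,0,0,0.335,0,0,0],[1,0,0,0.335,0,0,0]]'
```

```text
time: 9.68
ee_pos: [0.3647, 0.2773, 0.0643]
eef_rot: [0.989, 0.15, 0.0, -0.0]
ft_force: [0.4, 0.2, -3.2]
width: 0.0675
grip_force: 24.9
```

```bash
python3 -m pendant '[[1,0,0,0.003,0,0,0],[1,0,0,0.006,0,0,0],[1,0,0,0.006,0,0,0]]'
python3 -m pendant '[[1,0,0,0.003,0,0,0],[1,0,0,0.003,0,0,0]]'
```

```text
time: 10.05
ee_pos: [0.3645, 0.2772, 0.0623]
eef_rot: [0.989, 0.15, 0.0, 0.0]
ft_force: [-0.7, 0.6, -1.5]
width: 0.0674
grip_force: 24.9
time: 10.3
ee_pos: [0.3648, 0.2773, 0.0621]
eef_rot: [0.989, 0.15, 0.0, 0.0]
ft_force: [-2.9, -2.6, 9.2]
width: 0.0677
grip_force: 24.2
```

Contact shows on the force reading, so I'll release gradually and back off upward.

```bash
python3 -m pendant '[[-0.6,0,0,0,0,0,0],[-0.8,0,0,0,0,0,0],[-1,0,0,0,0,0,0],[-1,0,0,0,0,0,0],[-1,0,0,0,0,0,0]]' | tail -3
python3 -m pendant '[[-1,0,0,-0.04,0,0,0],[-1,0,0,-0.12,0,0,0],[-1,0,0,-0.25,0,0,0],[-1,0,0,-0.4,0,0,0],[-1,0,0,-0.57,0,0,0],[-1,0,0,-0.57,0,0,0]]' | head -2
python3 - <<'E'
from h import *
wristpot((.3664,.278),.073,"w_pl2",.035); go(.455,.160,.237)
E
```

```text
ft_force: [-0.5, -0.3, 0.1]
width: 0.0866
grip_force: 0.0
time: 11.68
ee_pos: [0.3657, 0.2787, 0.2365]
w_pl2 pred [261 177] x y rim_z r [382.7 283.  119.5  34.6] rms px 1.51
now [0.365  0.2778 0.2343] t 11.725 w 0.0873 rows shift [ 0.17   0.464 -0.008] dist 0.148
```

```bash
python3 -m pendant '[[-1,0.04,0.1,0,0,0,0],[-1,0.08,0.22,0,0,0,0],[-1,0.13,0.35,0,0,0,0],[-1,0.17,0.46,0,0,0,0],[-1,0.17,0.46,0,0,0,0]]' 20| head -2
python3 - <<'E'
from h import *
x=wristpot((.459,.164),.058,"w_pm",.03); go(*x[:2],.049)
a=cv2.imread("pics/w_pl2.png")[60:260,130:390]; b=cv2.imread("pics/w_pm.png")[60:260,130:390]
cv2.imwrite("pics/v2.png",np.hstack([cv2.resize(a,(400,308)),cv2.resize(b,(400,308))]))
E
```

```text
time: 12.35
ee_pos: [0.4546, 0.1579, 0.231]
w_pm pred [255 167] x y rim_z r [457.  163.   55.3  30. ] rms px 0.45
now [0.4537 0.1597 0.2312] t 12.4 w 0.0869 rows shift [ 0.015 -0.007  0.607] dist 0.182
```

View pics/v2.png

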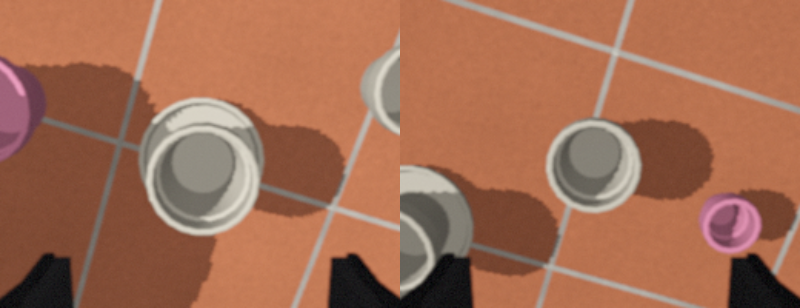

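On the left, pot_large is centred in its saucer at (262,177) px against a prediction of (261,177). On the right, pot_medium is ready to grasp, with the pink tiny pot clear of the fingers.

```bash
python3 -m pendant '[[-1,0.014,-0.004,0.1,0,0,0],[-1,0.014,-0.004,0.25,0,0,0],[-1,0.014,-0.004,0.4,0,0,0],[-1,0.014,-0.004,0.52,0,0,0],[-1,0.014,-0.004,0.58,0,0,0],[-1,0.014,-0.004,0.615,0,0,0],[-1,0.014,-0.004,0.615,0,0,0]]' 20
python3 -m pendant '[[0,0,0,0,0,0,0],[0.3,0,0,0,0,0,0],[1,0,0,0,0,0,0],[1,0,0,0,0,0,0],[1,0,0,0,0,0,0],[1,0,0,0,0,0,0]]' 20
cat >> h.py <<'E'
def held(h,rad,z,name):
    """tool-frame centre of a gripped pot: rim fitted on its bright upper arc, rim at height z"""
    W=optics.camera("wrist"); s=r.read_state();Q=R.from_quat(s["eef_rot"]).as_matrix()
    cv2.imwrite(f"pics/{name}.png",W["pixels"][:,:,::-1]); g=proj(W,s["ee_pos"]+Q@np.array([rad,0,0])+[0,0,z-s["ee_pos"][2]])[0]
    print(name,s["ee_pos"].round(4),"rim far edge if centred px",g.round(1),"px/mm",(proj(W,s["ee_pos"]+Q@np.array([rad+.001,0,0])+[0,0,z-s["ee_pos"][2]])[0]-g).round(2))
E
python3 - <<'E'
from h import *
held(.058,.03,.058,"g_pm"); a=cv2.imread("pics/g_pm.png")[130:330,150:370]; cv2.imwrite("pics/g_pm_c.png",cv2.resize(a,None,fx=2.7,fy=2.7))
E
```

```text
time: 13.28
ee_pos: [0.4577, 0.1632, 0.048]
eef_rot: [0.989, 0.15, 0.0, -0.0]
ft_force: [-0.1, 0.5, 0.3]
width: 0.0871
grip_force: 0.0
time: 14.02
ee_pos: [0.4579, 0.163, 0.0481]
eef_rot: [0.989, 0.15, 0.0, 0.0]
ft_force: [-0.4, 0.3, 4.7]
width: 0.0574
grip_force: 19.6
g_pm [0.4579 0.163  0.0481] rim far edge if centred px [259.3 202.1] px/mm [-0.   -2.22]
```

View pics/g_pm_c.png

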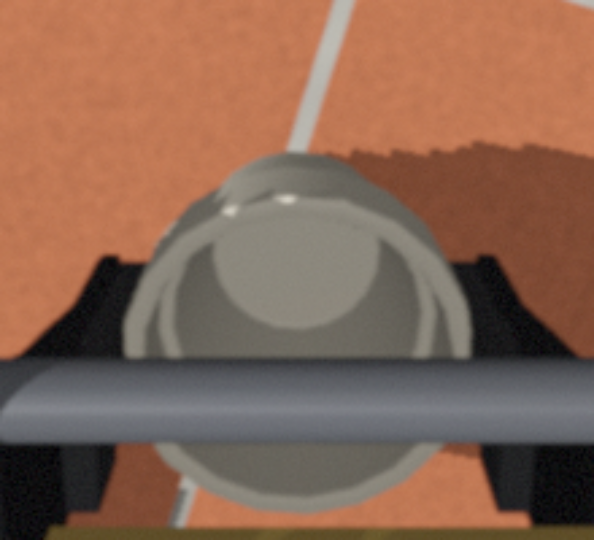

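The far rim edge is at row 202, exactly as predicted, so the grip is centred. Lift and carry to saucer_medium.

```bash
python3 -m pendant '[[1,0,0,-0.04,0,0,0],[1,0,0,-0.12,0,0,0],[1,0,0,-0.22,0,0,0],[1,0,0,-0.32,0,0,0],[1,0,0,-0.39,0,0,0],[1,0,0,-0.39,0,0,0]]' 25
python3 - <<'E'
from h import *
go(.3645,-.3122,.165); 
E
```

```text
time: 14.82
ee_pos: [0.4584, 0.1632, 0.1665]
eef_rot: [0.989, 0.15, 0.001, 0.0]
ft_force: [0.5, 0.9, -1.8]
width: 0.0573
grip_force: 24.9
now [0.4584 0.1632 0.1665] t 14.825 w 0.0573 rows shift [-0.768  1.421  0.003] dist 0.485
```

```bash
python3 -m pendant '[[1,-0.04,0.07,0,0,0,0],[1,-0.1,0.19,0,0,0,0],[1,-0.18,0.33,0,0,0,0],[1,-0.26,0.48,0,0,0,0],[1,-0.33,0.61,0,0,0,0],[1,-0.38,0.7,0,0,0,0]]' | head -2
python3 -m pendant '[[1,-0.06,0.11,0,0,0,0],[1,-0.14,0.26,0,0,0,0],[1,-0.22,0.41,0,0,0,0],[1,-0.3,0.55,0,0,0,0],[1,-0.36,0.67,0,0,0,0],[1,-0.388,0.721,0,0,0,0],[1,-0.388,0.721,0,0,0,0],[1,-0.388,0.721,0,0,0,0]]' | head -3
python3 - <<'E'
from h import *
r.read_state(); optics.camera("wrist"); go(.3645,-.3122,.054)
E
```

```text
time: 15.58
ee_pos: [0.4097, -0.0734, 0.1639]
time: 16.58
ee_pos: [0.3644, -0.3109, 0.1645]
eef_rot: [0.989, 0.151, -0.0, -0.0]
now [ 0.3645 -0.311   0.1647] t 16.625 w 0.0571 rows shift [-0.001  0.004  0.369] dist 0.111
```

```bash
python3 -m pendant '[[1,0,0.002,0.06,0,0,0],[1,0,0.003,0.15,0,0,0],[1,0,0.004,0.24,0,0,0],[1,0,0.004,0.3,0,0,0],[1,0,0.004,0.34,0,0,0],[1,0,0.004,0.355,0,0,0],[1,0,0.004,0.365,0,0,0],[1,0,0.004,0.365,0,0,0]]' | sed -n 2,4p
python3 -m pendant '[[1,0,0,0.003,0,0,0],[1,0,0,0.006,0,0,0],[1,0,0,0.006,0,0,0]]' | sed -n 2,4p
```

```text
ee_pos: [0.3646, -0.3138, 0.0557]
eef_rot: [0.989, 0.15, 0.0, 0.0]
ft_force: [-0.2, 1.2, -0.8]
ee_pos: [0.3643, -0.3137, 0.0536]
eef_rot: [0.989, 0.15, 0.0, 0.0]
ft_force: [0.1, 0.1, -1.4]
```

```bash
python3 -m pendant '[[1,0,-0.005,0,0,0,0],[1,0,-0.005,0.002,0,0,0],[1,0,-0.005,0.004,0,0,0],[1,0,-0.005,0.004,0,0,0]]' | sed -n 2,4p
```

```text
ee_pos: [0.3641, -0.3121, 0.0531]
eef_rot: [0.989, 0.15, 0.0, 0.0]
ft_force: [-2.4, 4.1, 9.2]
```

```bash
python3 -m pendant '[[-0.4,0,0,0,0,0,0],[-0.6,0,0,0,0,0,0],[-1,0,0,0,0,0,0],[-1,0,0,0,0,0,0],[-1,0,0,0,0,0,0]]' 20| tail -3
python3 -m pendant '[[-1,0,0,-0.04,0,0,0],[-1,0,0,-0.12,0,0,0],[-1,0,0,-0.25,0,0,0],[-1,0,0,-0.4,0,0,0],[-1,0,0,-0.6,0,0,0],[-1,0,0,-0.6,0,0,0]]' | head -2
python3 - <<'E'
from h import *
W=optics.camera("wrist"); cv2.imwrite("pics/w_pm2.png",W["pixels"][:,:,::-1]); print(proj(W,[.3645,-.3122,.063]))
go(.650,.177,.235)
E
```

```text
ft_force: [0.3, -0.5, -0.1]
width: 0.0854
grip_force: 0.0
time: 19.88
ee_pos: [0.3658, -0.3135, 0.2379]
[[256.59025754 174.85310954]]
now [ 0.3648 -0.3128  0.235 ] t 19.925 w 0.0869 rows shift [ 1.392 -1.278 -0.002] dist 0.567
```

```bash
python3 -m pendant '[[-1,0.12,-0.11,0,0,0,0],[-1,0.24,-0.22,0,0,0,0],[-1,0.36,-0.33,0,0,0,0],[-1,0.48,-0.44,0,0,0,0],[-1,0.6,-0.55,0,0,0,0],[-1,0.7,-0.64,0,0,0,0]]' | head -2
python3 -m pendant '[[-1,0.12,-0.11,0,0,0,0],[-1,0.24,-0.22,0,0,0,0],[-1,0.36,-0.33,0,0,0,0],[-1,0.48,-0.44,0,0,0,0],[-1,0.6,-0.55,0,0,0,0],[-1,0.69,-0.64,0,0,0,0],[-1,0.69,-0.64,0,0,0,0],[-1,0.69,-0.64,0,0,0,0]]' | head -3
python3 - <<'E'
from h import *
x=wristpot((.655,.1785),.048,"w_ps",.025); go(*x[:2],.038)
a=cv2.imread("pics/w_pm2.png")[60:260,130:390]; b=cv2.imread("pics/w_ps.png")[60:260,130:390]
cv2.imwrite("pics/v3.png",np.hstack([cv2.resize(a,(400,308)),cv2.resize(b,(400,308))]))
E
```

```text
time: 20.68
ee_pos: [0.5076, -0.0647, 0.2314]
time: 21.68
ee_pos: [0.6479, 0.1775, 0.2312]
eef_rot: [0.989, 0.15, -0.001, 0.0]
w_ps pred [261 164] x y rim_z r [653.6 177.2  41.7  25.1] rms px 0.39
now [0.6481 0.1769 0.2317] t 21.725 w 0.0869 rows shift [0.019 0.004 0.646] dist 0.194
```

View pics/v3.png

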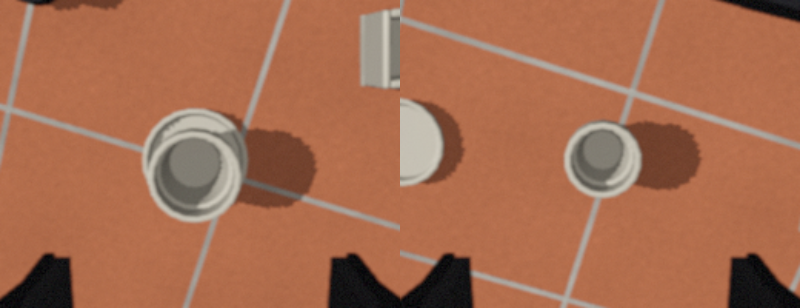

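Pot_medium's rim centre is at (257,174) px against a predicted (257,175), so it is centred in its saucer. Pot_small is ahead at about (261,162) px. Grasping it.

```bash
python3 -m pendant '[[-1,0.02,0.004,0.1,0,0,0],[-1,0.02,0.004,0.25,0,0,0],[-1,0.02,0.004,0.4,0,0,0],[-1,0.02,0.004,0.53,0,0,0],[-1,0.02,0.004,0.61,0,0,0],[-1,0.02,0.004,0.647,0,0,0],[-1,0.02,0.004,0.647,0,0,0]]' 20 | sed -n 2,4p
python3 -m pendant '[[0,0,0,0,0,0,0],[0.3,0,0,0,0,0,0],[1,0,0,0,0,0,0],[1,0,0,0,0,0,0],[1,0,0,0,0,0,0],[1,0,0,0,0,0,0]]' 20
python3 - <<'E'
from h import *
held(.048,.025,.048,"g_ps"); a=cv2.imread("pics/g_ps.png")[130:330,150:370]; cv2.imwrite("pics/g_ps_c.png",cv2.resize(a,None,fx=2.7,fy=2.7))
E
```

```text
ee_pos: [0.6544, 0.1779, 0.0382]
eef_rot: [0.989, 0.149, -0.0, 0.0]
ft_force: [0.4, 0.6, 0.6]
time: 23.35
ee_pos: [0.6546, 0.1786, 0.0384]
eef_rot: [0.989, 0.15, 0.0, 0.0]
ft_force: [-0.3, 0.3, 1.6]
width: 0.0473
grip_force: 19.7
g_ps [0.6546 0.1786 0.0384] rim far edge if centred px [259.3 212.8] px/mm [-0.   -2.18]
```

View pics/g_ps_c.png

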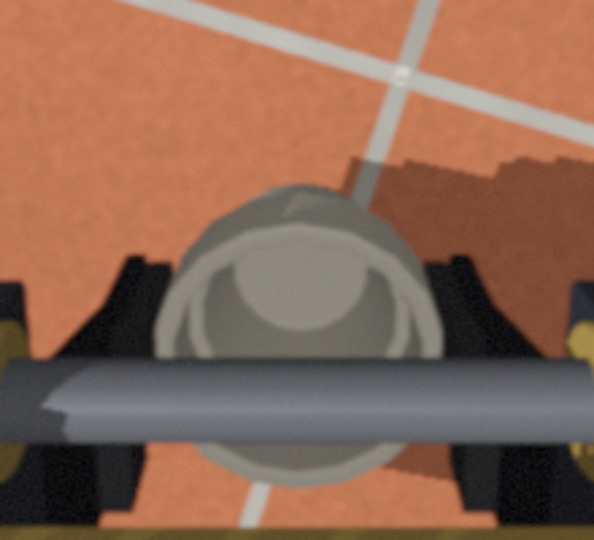

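The far rim edge is at row 212 against a predicted 212.8, so the grip is centred. Lift and carry to saucer_small.

```bash
python3 -m pendant '[[1,0,0,-0.04,0,0,0],[1,0,0,-0.1,0,0,0],[1,0,0,-0.17,0,0,0],[1,0,0,-0.23,0,0,0],[1,0,0,-0.25,0,0,0],[1,0,0,-0.25,0,0,0]]' 25 | tail -3
python3 - <<'E'
from h import *
go(.6177,.3188,.115); 
E
```

```text
ft_force: [-0.1, 0.0, -0.7]
width: 0.0474
grip_force: 24.8
now [0.6546 0.1787 0.1136] t 24.15 w 0.0474 rows shift [ 0.021 -0.482 -0.005] dist 0.145
```

```bash
python3 -m pendant '[[1,0,-0.05,0,0,0,0],[1,0.01,-0.15,0,0,0,0],[1,0.015,-0.27,0,0,0,0],[1,0.02,-0.38,0,0,0,0],[1,0.021,-0.45,0,0,0,0],[1,0.021,-0.482,0,0,0,0],[1,0.021,-0.482,0,0,0,0],[1,0.021,-0.482,0,0,0,0]]' | sed -n 2p
python3 - <<'E'
from h import *
optics.camera("wrist"); go(.6177,.3188,.0445)
E
```

```text
ee_pos: [0.6185, 0.3171, 0.1131]
now [0.6185 0.317  0.1131] t 25.2 w 0.0476 rows shift [-0.001 -0.007  0.229] dist 0.069
```

```bash
python3 -m pendant '[[1,0,-0.003,0.04,0,0,0],[1,0,-0.006,0.1,0,0,0],[1,0,-0.006,0.16,0,0,0],[1,0,-0.006,0.2,0,0,0],[1,0,-0.006,0.22,0,0,0],[1,0,-0.006,0.226,0,0,0],[1,0,-0.006,0.226,0,0,0]]' | sed -n 2,4p
python3 -m pendant '[[1,0,0,0.002,0,0,0],[1,0,0,0.004,0,0,0],[1,0,0,0.004,0,0,0]]' | sed -n 2,4p
```

```text
ee_pos: [0.6173, 0.3206, 0.0458]
eef_rot: [0.989, 0.15, 0.0, -0.0]
ft_force: [-0.9, -0.1, -0.4]
ee_pos: [0.6171, 0.3204, 0.0443]
eef_rot: [0.989, 0.15, 0.0, 0.0]
ft_force: [-1.1, -0.8, -0.1]
```

Contact is expected near 0.0433. I'll trim y back by 1.5 mm and descend the last bit.

```bash
python3 -m pendant '[[1,0.002,0.005,0,0,0,0],[1,0.002,0.005,0.002,0,0,0],[1,0.002,0.005,0.004,0,0,0],[1,0.002,0.005,0.005,0,0,0],[1,0.002,0.005,0.005,0,0,0]]' | sed -n 2,4p
```

```text
ee_pos: [0.6185, 0.319, 0.0434]
eef_rot: [0.989, 0.15, 0.0, 0.0]
ft_force: [-0.9, -2.8, 5.3]
```

```bash
python3 -m pendant '[[-0.2,0,0,0,0,0,0],[-0.4,0,0,0,0,0,0],[-1,0,0,0,0,0,0],[-1,0,0,0,0,0,0],[-1,0,0,0,0,0,0]]' 20| tail -3
python3 -m pendant '[[-1,0,0,-0.04,0,0,0],[-1,0,0,-0.12,0,0,0],[-1,0,0,-0.25,0,0,0],[-1,0,0,-0.4,0,0,0],[-1,0,0,-0.6,0,0,0],[-1,0,0,-0.63,0,0,0]]' | head -2
python3 - <<'E'
from h import *
W=optics.camera("wrist"); cv2.imwrite("pics/w_ps2.png",W["pixels"][:,:,::-1]); print(proj(W,[.6177,.3188,.053]))
go(.434,-.024,.235)
E
```

```text
ft_force: [-0.1, -0.5, 0.4]
width: 0.0825
grip_force: 0.0
time: 28.45
ee_pos: [0.6194, 0.3206, 0.2382]
[[261.1450417  174.42543732]]
now [0.619  0.3201 0.2366] t 28.5 w 0.0869 rows shift [-0.929  0.913 -0.002] dist 0.391
```

```bash
python3 -m pendant '[[-1,-0.13,0.13,0,0,0,0],[-1,-0.26,0.26,0,0,0,0],[-1,-0.39,0.39,0,0,0,0],[-1,-0.52,0.52,0,0,0,0],[-1,-0.65,0.65,0,0,0,0],[-1,-0.8,0.79,0,0,0,0],[-1,-0.929,0.913,0,0,0,0],[-1,-0.929,0.913,0,0,0,0]]' | sed -n 2p
python3 - <<'E'
from h import *
optics.camera("wrist")
x=wristpot((.438,-.024),.040,"w_pt",.02); go(*x[:2],.031)
W=optics.camera("wrist"); m=cv2.inRange(cv2.cvtColor(W["pixels"],cv2.COLOR_RGB2HSV),(140,60,60),(178,255,255)); n,L,st,ce=cv2.connectedComponentsWithStats(m); b=st[1:][st[1:,4]>200]; print(b,[ray(W,(q[0]+q[2]/2,q[1]+q[3]/2),.04).round(3) for q in b])
E
```

```text
ee_pos: [0.4311, -0.0288, 0.231]
w_pt pred [259 163] x y rim_z r [432.1 -26.   28.2  20.2] rms px 0.38
now [ 0.4327 -0.0251  0.2313] t 29.6 w 0.0869 rows shift [-0.003  0.002  0.668] dist 0.2
[[ 163  116   42   40 1332]] [array([0.443, 0.057, 0.04 ])]
```

```bash
sed -i 's/\[(rr-rad)\*2000\]/[(rr-rad)*2000,(hh-h)*5000]/' h.py
python3 - <<'E'
from h import *
for i in range(3):
    x=wristpot((.436,-.024),.040,"w_pt",.02); go(*x[:2],.031)
E
```

```text
w_pt pred [260 167] x y rim_z r [434.5 -25.2  40.   19.5] rms px 0.44
now [ 0.4333 -0.024   0.2314] t 29.7 w 0.087 rows shift [0.003 0.006 0.668] dist 0.2
w_pt pred [261 167] x y rim_z r [434.5 -25.3  40.   19.5] rms px 0.47
now [ 0.4333 -0.0239  0.2314] t 29.75 w 0.0873 rows shift [0.003 0.006 0.668] dist 0.2
w_pt pred [261 167] x y rim_z r [434.5 -25.2  40.   19.5] rms px 0.45
now [ 0.4333 -0.0239  0.2315] t 29.8 w 0.0872 rows shift [0.003 0.006 0.668] dist 0.2
```

```bash
python3 -m pendant '[[-0.35,0.003,0.005,0.1,0,0,0],[-0.35,0.003,0.005,0.25,0,0,0],[-0.35,0.003,0.005,0.38,0,0,0],[-0.35,0.003,0.005,0.48,0,0,0],[-0.35,0.003,0.005,0.57,0,0,0],[-0.35,0.003,0.005,0.64,0,0,0],[-0.35,0.003,0.005,0.67,0,0,0],[-0.35,0.003,0.005,0.67,0,0,0]]' 15
python3 -m pendant '[[0.3,0,0,0,0,0,0],[1,0,0,0,0,0,0],[1,0,0,0,0,0,0],[1,0,0,0,0,0,0],[1,0,0,0,0,0,0]]' 15
python3 - <<'E'
from h import *
held(.04,.02,.04,"g_pt")
a=cv2.imread("pics/g_pt.png"); c=cv2.cvtColor(a,cv2.COLOR_BGR2HSV)
for col in (255,259,263): print(col,[tuple(int(k) for k in (v,*c[v,col])) for v in range(196,236,2)])
E
```

```text
time: 30.8
ee_pos: [0.4343, -0.0257, 0.0305]
eef_rot: [0.989, 0.15, -0.0, -0.0]
ft_force: [-0.2, -0.3, -0.0]
width: 0.0587
grip_force: 0.0
time: 31.42
ee_pos: [0.4348, -0.0262, 0.0312]
eef_rot: [0.989, 0.15, 0.0, 0.0]
ft_force: [-1.8, 0.7, 6.0]
width: 0.0392
grip_force: 15.0
g_pt [ 0.4348 -0.0263  0.0312] rim far edge if centred px [259.4 222.8] px/mm [-0.   -2.13]
255 [(196, 10, 138, 200), (198, 10, 140, 201), (200, 11, 140, 202), (202, 10, 139, 203), (204, 10, 140, 199), (206, 10, 140, 200), (208, 10, 128, 185), (210, 13, 41, 118), (212, 20, 27, 114), (214, 17, 31, 114), (216, 22, 25, 113), (218, 23, 27, 112), (220, 19, 31, 114), (222, 21, 25, 135), (224, 21, 26, 158), (226, 19, 27, 152), (228, 21, 28, 147), (230, 21, 29, 150), (232, 21, 27, 150), (234, 22, 25, 151)]
259 [(196, 10, 140, 204), (198, 10, 140, 202), (200, 10, 141, 204), (202, 10, 136, 206), (204, 10, 136, 202), (206, 10, 139, 200), (208, 10, 103, 153), (210, 27, 24, 108), (212, 21, 30, 112), (214, 21, 32, 112), (216, 19, 31, 114), (218, 23, 27, 113), (220, 20, 27, 114), (222, 22, 27, 142), (224, 21, 27, 158), (226, 23, 27, 151), (228, 20, 26, 146), (230, 21, 24, 150), (232, 20, 26, 149), (234, 23, 27, 150)]
263 [(196, 9, 138, 199), (198, 10, 143, 185), (200, 9, 145, 172), (202, 9, 146, 147), (204, 9, 146, 136), (206, 9, 146, 164), (208, 9, 125, 181), (210, 20, 21, 108), (212, 20, 28, 111), (214, 23, 29, 115), (216, 16, 29, 113), (218, 23, 27, 114), (220, 19, 25, 113), (222, 21, 25, 134), (224, 20, 25, 156), (226, 21, 29, 151), (228, 21, 24, 146), (230, 23, 29, 151), (232, 22, 30, 153), (234, 21, 27, 150)]
```

The rim edge is at row 222 against a predicted 222.8, so the grip is centred. Lift and carry to saucer_tiny.

```bash
python3 -m pendant '[[1,0,0,-0.04,0,0,0],[1,0,0,-0.12,0,0,0],[1,0,0,-0.22,0,0,0],[1,0,0,-0.32,0,0,0],[1,0,0,-0.38,0,0,0],[1,0,0,-0.4,0,0,0],[1,0,0,-0.4,0,0,0]]' 20 | tail -3
python3 - <<'E'
from h import *
go(.6139,-.3253,.151); 
E
```

```text
ft_force: [-0.2, 0.6, -0.9]
width: 0.0389
grip_force: 20.0
now [ 0.4343 -0.0262  0.1508] t 32.35 w 0.0389 rows shift [ 0.276  1.129 -0.   ] dist 0.349
```

```bash
python3 -m pendant '[[1,0.02,0.08,0,0,0,0],[1,0.05,0.2,0,0,0,0],[1,0.085,0.34,0,0,0,0],[1,0.12,0.48,0,0,0,0],[1,0.15,0.62,0,0,0,0],[1,0.18,0.74,0,0,0,0],[1,0.21,0.84,0,0,0,0]]' | sed -n 2p
python3 -m pendant '[[1,0.02,0.09,0,0,0,0],[1,0.045,0.19,0,0,0,0],[1,0.06,0.26,0,0,0,0],[1,0.066,0.289,0,0,0,0],[1,0.066,0.289,0,0,0,0],[1,0.066,0.289,0,0,0,0]]' | sed -n 2p
python3 - <<'E'
from h import *
optics.camera("wrist"); go(.6139,-.3253,.038)
E
```

```text
ee_pos: [0.5691, -0.2512, 0.149]
ee_pos: [0.6137, -0.3244, 0.1505]
now [ 0.6138 -0.3243  0.1508] t 34.025 w 0.0389 rows shift [-0.001  0.003  0.376] dist 0.113
```

```bash
python3 -m pendant '[[1,0,0,0.06,0,0,0],[1,0,0,0.15,0,0,0],[1,0,0,0.24,0,0,0],[1,0,0,0.31,0,0,0],[1,0,0,0.35,0,0,0],[1,0,0,0.37,0,0,0],[1,0,0,0.376,0,0,0],[1,0,0,0.376,0,0,0]]' | sed -n 2,4p
python3 -m pendant '[[1,0,0,0.002,0,0,0],[1,0,0,0.003,0,0,0],[1,0,0,0.003,0,0,0]]' | sed -n 2,4p
```

```text
ee_pos: [0.6142, -0.3253, 0.0386]
eef_rot: [0.989, 0.15, 0.0, 0.0]
ft_force: [-0.3, -0.2, 0.3]
ee_pos: [0.6138, -0.3252, 0.0372]
eef_rot: [0.989, 0.15, 0.0, 0.0]
ft_force: [0.1, 0.5, -0.8]
```

```bash
python3 -m pendant '[[1,0,0,0.002,0,0,0],[1,0,0,0.004,0,0,0],[1,0,0,0.004,0,0,0]]' | sed -n 2,4p
```

```text
ee_pos: [0.614, -0.3252, 0.0364]
eef_rot: [0.989, 0.15, 0.0, 0.0]
ft_force: [-1.8, 0.5, 5.9]
```

Contact. Releasing and rising, then one final check picture.

```bash
python3 -m pendant '[[0,0,0,0,0,0,0],[-0.2,0,0,0,0,0,0],[-0.5,0,0,0,0,0,0],[-0.5,0,0,0,0,0,0],[-0.5,0,0,0,0,0,0]]' | tail -3
python3 -m pendant '[[-0.5,0,0,-0.04,0,0,0],[-0.5,0,0,-0.12,0,0,0],[-0.5,0,0,-0.25,0,0,0],[-0.5,0,0,-0.4,0,0,0],[-0.5,0,0,-0.6,0,0,0],[-0.5,0,0,-0.66,0,0,0],[-0.5,0,0,-0.66,0,0,0]]' | head -2
python3 - <<'E'
from h import *
W=optics.camera("wrist"); print("PT pred",proj(W,[.6139,-.3253,.045]))
cv2.imwrite("pics/w_pt2.png",W["pixels"][:,:,::-1])
S=optics.camera("scene")
a=cv2.imread("pics/w_ps2.png")[90:240,160:360]; b=W["pixels"][90:240,160:360,::-1]
top=np.hstack([cv2.resize(a,(400,300)),cv2.resize(b,(400,300))])
bot=cv2.resize(S["pixels"][110:290,20:500,::-1],(800,300))
cv2.imwrite("pics/final.png",np.vstack([top,bot]))
E
```

```text
ft_force: [-0.1, -0.1, -0.1]
width: 0.0644
grip_force: 0.0
time: 37.28
ee_pos: [0.6144, -0.3253, 0.2357]
PT pred [[259.0682385  170.50179741]]
```

View pics/final.png

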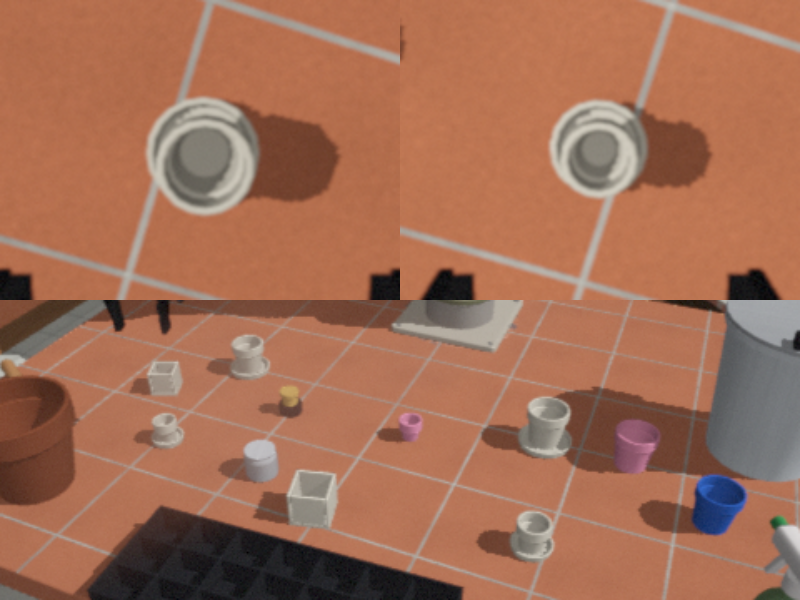

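The final picture shows all four pots upright and centred in their own saucers: pot_small at (205,163) and pot_tiny at (597,155) in the crops. The look-alikes and square pots haven't moved, and the arm is clear. Handing in.

```bash
python3 -c "
from bench import r
print(r.close_job())"
```

```text
the job is handed in; nothing more can be done
None
```

All four round pots are upright on their own saucers, set down largest to smallest and centred to within about 3 mm by the camera; nothing else was moved, and the job is handed in at about 37 s.

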